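# Raise the weighing-enclosure sash to its mark

### The job

The weighing enclosure's sliding front window is nearly shut. Without gripping anything, push the window up with the fingertips from beneath its flared lip until the small diamond pointer on the window is level with the pointer of the height marker on the right column; do not run well past the marker, and do not press on the lip from above. Then leave the window standing there, and leave the marker and the things around and inside the enclosure as they are.

Things in the scene. Friction and masses are not known exactly. Their poses are not given: they have to be found in the camera images.
- hood: White benchtop weighing enclosure with clear sides, 150 mm deep (x), 264 mm wide (y), two aluminium front columns 435 mm high. Origin: centre of its underside, on the worktop. Its front faces its own -x; +y is its left as seen by the robot, z up. It is fixed. The column fronts are at x = -79 mm; under the window is a sill (front at x = -73 mm) up to z = 92 mm; roof top at z = 288 mm.
- sash (a joint): Height of the sliding window above fully shut, m, 0 to 0.165, growing upward. Counterweighted: it stays wherever it is left and takes about 2 N to move either way. Shut, the lower edge of its bottom rail is 115 mm above the worktop.
- lip (a point): Centre of the underside of the window's push lip; axes as the enclosure. Flat aluminium flange 110 mm wide (y), 6 mm thick, that leaves the rail's lower edge and flares to the front and UP at 45 degrees, 37 mm along the slope. Its outer rim is rounded. This point is 18 mm up the slope from the rail. Below is free air: a finger pointing forward and down lies flat under it at 45 degrees, and bears on the rim if steeper.
- sash_pointer (a point): Right-hand corner of the small dark diamond-shaped pointer (14 mm) at the right-hand end of the window's bottom rail; it moves with the window. Axes as the enclosure.
- mark_pointer (a point): Tip of the triangle on the dark height marker (36 mm wide, 22 mm high) clamped on the right front column; the tip points left to the window, beside the path of the window's own pointer. Axes as the enclosure. It is clamped and stays put. The window's pointer starts 35 to 145 mm below it.
- beaker: Clear open beaker, 52 mm across, 66 mm high, standing left of the enclosure. Bystander. Origin: centre of its underside.
- mortar: Brown mortar bowl, 56 mm across, 22 mm high, inside the enclosure behind the sash. Bystander. Origin: centre of its underside.
- dropper_bottle: Small bottle with red dropper bulb, 30 mm across, 90 mm high, standing right of the enclosure. Bystander. Origin: centre of its underside.
- vial_3: Vial with black cap, 16 mm across, 48 mm high, standing in front and to the left of the enclosure. Bystander. Origin: centre of its underside.
- scissors: Scissors lying flat, 161x65x9 mm, on the worktop left of the enclosure. Bystander. Origin: centre of its underside.
- powder_jar: White lidded jar, 49 mm across, 70 mm high, standing right of the enclosure, level with its back. Bystander. Origin: centre of its underside.

How it is judged:
By the outcome, as a careful person would: the job done as asked, in the order asked, and still so for the second after the job is handed in, with the robot touching nothing.
It also fails if it takes over 35 s, if anything falls off the work surface, if the arm or the gripper's body presses on something with over 40 N, if the wrist force passes 120 N, or if a joint passes its speed limit or range.

### The arm

A 6-joint arm with a two-finger parallel gripper is mounted at the origin on a cart in front of the work surface, level with it; the furniture and walls round the work are solid. World frame = base frame: x ahead of the robot, y to its left, z up, the work surface at z = 0. Lengths are in m, angles in rad, forces in N, time in s.
With the tool pointing down it reaches from about 0.3 to 0.775 m from the base axis. Payload 14.6 kg.
Tool frame: the origin (TCP) lies at the very end of the fingers, on their centre line; the grasp point (between the pads) lies 19 mm behind it; z points along the fingers, y is the line along which they close (so a half turn about z gives the same grasp; the last joint's range is limited). The gripper opens to 94 mm and grips with 3 to 60 N. Pads are 16 mm wide; open, the fingers measure 119 mm over their backs; the gripper's body (75 mm by 177 mm) begins 78 mm behind the grasp point.
Start: joints at [-1.174, 0.3, 1.521, -0, 1.321, -0.067], TCP at [0.246, -0.492, 0.205] pointing down, gripper open.
Joint ranges: [-3.03, 3.03], [-0.79, 2.21], [0.23, 2.52], [-1.04, 4.18], [0, 3.07], [-2.55, 2.55]. Speed limits (rad/s): [2.22, 2.22, 2.57, 3.14, 3.14, 3.14].

### API

Orientations are given as a 3x3 rotation matrix whose columns are the frame's x, y, z axes.
In Python, from rig import r gives the robot as it stands.
- The arm moves only by the tool play_rows, never from a script. Its argument "rows" is a list of rows, each a list of 3 entries, a list of its own where there are three numbers: the shift along the tool's x, y, z in mm, then the turn, a rotation vector about the tool's x, y, z in degrees, then the gripper's target within -1 to 1 (shut at 1, half-way at 0, fully open at -1). A call has 1 to 20 rows; each row is the pose to reach, as a shift and turn from the pose commanded when the call began, along the tool's axes at that moment; what a row does not reach only later rows make up. A row lasts 1/10 s, in which the tool goes at most 50 mm and 8.59 degrees, less where a joint would pass 70% of its speed; a pose out of reach is approached as far as the arm can. A call with a gripper value outside its range is refused whole. The fingers move at their own pace and stop on an object; "force" is the grip in N (left out, the last holds). Time passes only in rows, so rows that repeat a pose let the fingers close. It gives the time, the measured TCP pose, the force, the opening and the grip force at its end, in the units of the state.
- r.read_state(): the state, without advancing time (a new reading comes with each control period).
- r.camera(name): name is "scene" or "top"; returns a dict with "image" (384x512x3 uint8, blue, green, red), "fx", "fy", "cx", "cy" (pixels), "k1" (the pictures are not rectified: a ray, as slopes to the right and down, at radius r is drawn at 1 + k1 r^2 times it, then the intrinsics apply), "R" (3x3) and "t" (3): a world point X has camera coordinates R X + t. Camera axes: x right, y down, z forward; pixel columns grow to the right and rows downward; lengths in m; the calibration is good to about 2 mm. A picture is of the moment at which its call begins. There is no depth.
- r.finish_job(): hands the job in; it is judged then, once.
Trained networks look in a picture, given as the dict that the camera call returned (one of the last four; its "shot" number tells which), for a name from the list of things; names that differ only in an ending like _2 or _b are one class to them, and where a whole thing is asked for, a point or a joint stands for the part that bears it (a point fixed in the world has none). Each returns a list of dicts, best first, with "p" (0 to 1); they miss things now and then, are a little off and sometimes report something else, mostly with a low value. They report only what shows in the picture. A call takes as long as a camera call.
- r.outline_of(picture, thing): "mask" (384x512 bool, what is visible of it).
- r.pinpoint(picture, thing): "xyz" ([x, y, z] in m, in world coordinates, good to about 4 mm: a listed point, or the origin of a listed thing).
The state is a dict: "time": time; "joints": joint angles; "joint_velocities": joint speeds; "joint_efforts": joint torques, N m; "eef_pos": TCP position; "eef_rot": TCP orientation; "contact_force": force on the tool from outside, world axes, zero at the start; "moment": the same for the moment, N m; "width": finger opening in m; "gripper_force": force on a finger pad.
Only numpy, scipy, OpenCV 4.12 (cv2) and the standard library are available. Lean on these libraries where they do the work, as an engineer would, in place of code of your own. Each camera call takes 0.05 s, during which the arm holds its last target. There are 200 camera calls.

## Working session

There is one attempt and no reset: what is moved stays moved. The work goes in short steps, Python scripts to look and compute and a tool call to move; the robot and the scene stay as the last step left them, time stands still between calls to the robot, and variables do not carry over. Pictures are saved under pics/ and viewed, at most 10 in all, crops included, and the job is handed in when it is done.

Besides the shell and the picture viewer there is one more tool, called after "Call:" as a command line: name --argument value ..., lists and objects as JSON in quotes. play_rows: Moves the arm, as the interface text tells. Its arguments: {"type":"object","properties":{"rows":{"type":"array"},"force":{"type":"number"}},"required":["rows"]}

```bash
mkdir -p pics
python3 - <<'E'
from rig import r
import cv2,numpy as np
s=r.read_state();print(s['time'],s['eef_pos'],np.round(s['eef_rot'],3),s['width'])
for c in ['scene','top']:
    p=r.camera(c);cv2.imwrite(f'pics/{c}0.png',p['image'])
    print(c,p['fx'],p['cx'],p['cy'],p['k1'],np.round(p['R'],3).tolist(),p['t'])
    for n in ['hood','lip','sash_pointer','mark_pointer','beaker','dropper_bottle','vial_3','powder_jar','scissors']:
        print(n,[(np.round(d['xyz'],4),round(d['p'],2)) for d in r.pinpoint(p,n)][:2])
E
```

```text
0.0 [ 0.24594922 -0.49166368  0.20489525] [[ 0.894  0.447 -0.   ]
 [ 0.447 -0.894  0.001]
 [ 0.    -0.001 -1.   ]] 0.09393921632557194
scene 434.12268634558677 257.3464473608025 187.66597069156137 -0.1238309945353944 [[0.471, -0.882, -0.016], [-0.384, -0.189, -0.904], [0.794, 0.432, -0.428]] [-0.18471344  0.32153125  0.65807472]
hood [(array([ 5.836e-01, -6.660e-02,  5.000e-04]), 0.9)]
lip [(array([ 0.4938, -0.0777,  0.1544]), 0.8)]
sash_pointer [(array([ 0.5204, -0.1689,  0.1427]), 0.85)]
mark_pointer [(array([ 0.5147, -0.1781,  0.1952]), 0.46)]
beaker [(array([0.5474, 0.113 , 0.001 ]), 0.79), (array([ 0.5834, -0.0663, -0.0007]), 0.62)]
dropper_bottle [(array([ 0.5459, -0.2644,  0.0027]), 0.66)]
vial_3 [(array([ 0.4364,  0.0905, -0.0024]), 0.45)]
powder_jar [(array([ 6.674e-01, -2.370e-01, -3.000e-04]), 0.8)]
scissors [(array([ 5.85e-01, -6.57e-02, -4.00e-04]), 0.73)]
top 383.5558096126198 258.98933909941746 191.88917902659443 0.03404297434799067 [[-0.073, -0.997, -0.017], [-0.781, 0.068, -0.621], [0.62, -0.032, -0.784]] [0.12019829 0.49519087 0.61030787]
hood []
lip []
sash_pointer []
mark_pointer []
beaker [(array([0.5444, 0.1119, 0.0007]), 0.76)]
dropper_bottle []
vial_3 [(array([ 0.4396,  0.0859, -0.0019]), 0.55)]
powder_jar []
scissors [(array([ 3.774e-01,  3.689e-01, -3.000e-04]), 0.91)]
```

View pics/scene0.png

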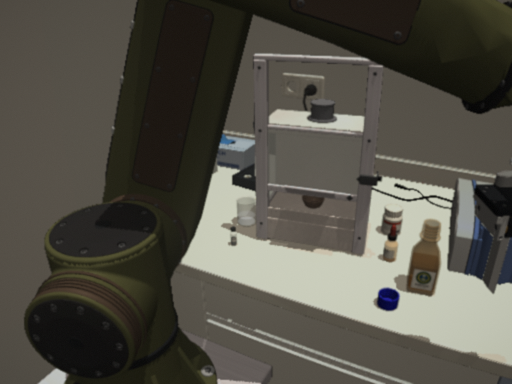

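View pics/top0.png

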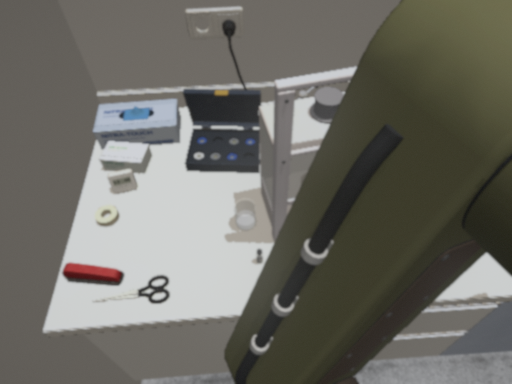

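The scene view shows the enclosure with its columns at u≈262 and 372, the marker at about (370,180) and the lower rail at about v=190. The top view is mostly blocked by the arm. I'll enlarge the enclosure next.

Run:
```python
import cv2
a=cv2.imread('pics/scene0.png')[40:265,235:405]
a=cv2.resize(a,None,fx=3.5,fy=2.6,interpolation=cv2.INTER_CUBIC)
cv2.imwrite('pics/c1.png',a)
b=cv2.imread('pics/scene0.png')[160:260,250:400]
cv2.imwrite('pics/c2.png',cv2.resize(b,None,fx=5.3,fy=5.3,interpolation=cv2.INTER_CUBIC))
```

```text
(no output)
```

View pics/c2.png

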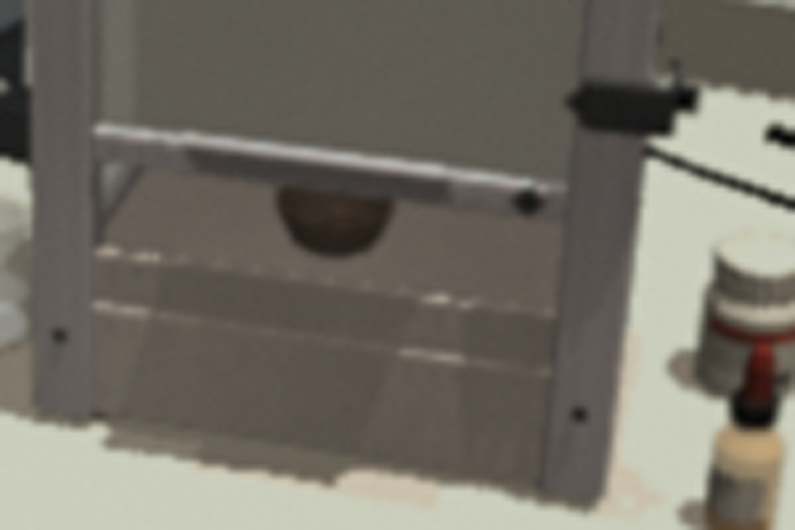

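The crop shows the outer bottom corners of the columns at about (256.6,237.7) and (363.2,254.9) in full-image pixels. The diamond's right corner is at (352.8,198.3), the marker tip at (357.2,179.1), and the lip spans from (286,190) to (335,196).

```bash
cat > h.py <<'E'
import numpy as np,cv2
def ray(p,uv):
    K=np.array([[p['fx'],0,p['cx']],[0,p['fy'],p['cy']],[0,0,1]]);R=np.array(p['R']);t=np.array(p['t'])
    q=cv2.undistortPoints(np.array([[uv]],float),K,np.array([p['k1'],0,0,0.]))[0,0]
    return -R.T@t, R.T@np.array([q[0],q[1],1])
def onplane(p,uv,n,d):
    c,v=ray(p,uv);return c+v*(d-n@c)/(n@v)
E
python3 - <<'E'
from rig import r
from h import *
p=r.camera('scene');ez=np.array([0,0,1.])
A=onplane(p,(256.6,237.7),ez,0);B=onplane(p,(363.2,254.9),ez,0)
print(A,B,np.linalg.norm(A-B));th=np.arctan2(B[0]-A[0],-(B[1]-A[1]));print('yaw',np.degrees(th))
for nm in ['lip','sash_pointer','mark_pointer','hood']:
    X=[r.pinpoint(r.camera('scene'),nm) for _ in range(3)]
    print(nm,[np.round(x[0]['xyz'],4).tolist() for x in X if x])
n=np.array([np.cos(th),np.sin(th),0])
M=(A+B)/2;print('centre',M+0.079*n)
for x in (-.079,-.075):
    d=n@M+(x+.079)
    for uv in [(352.8,198.3),(357.2,179.1),(286,190),(335,195.8)]:
        X=onplane(p,uv,n,d);print(x,uv,np.round(X,4), 'ylocal',round(float((X-M)@np.array([-n[1],n[0],0])),4))
E
```

```text
[0.48893468 0.05401597 0.        ] [ 0.53215706 -0.20249638  0.        ] 0.2601283497350625
yaw 9.564504702180034
lip [[0.4944, -0.0788, 0.1476], [0.4921, -0.0799, 0.15], [0.4943, -0.0779, 0.1515]]
sash_pointer [[0.5209, -0.1702, 0.1456], [0.5222, -0.1678, 0.1451], [0.5212, -0.1679, 0.1421]]
mark_pointer [[0.5112, -0.1779, 0.1933], [0.5127, -0.1801, 0.1956], [0.5146, -0.1786, 0.1929]]
hood [[0.5831, -0.0648, -0.0009], [0.5839, -0.0646, 0.0016], [0.5825, -0.0636, 0.0028]]
centre [ 0.58844771 -0.06111373  0.        ]
-0.079 (352.8, 198.3) [ 0.5262 -0.1673  0.1414] ylocal -0.0943
-0.079 (357.2, 179.1) [ 0.5272 -0.1729  0.1882] ylocal -0.1001
-0.079 (286, 190) [ 0.5011 -0.0181  0.1407] ylocal 0.057
-0.079 (335, 195.8) [ 0.5197 -0.1285  0.1419] ylocal -0.0551
-0.075 (352.8, 198.3) [ 0.5301 -0.1662  0.1394] ylocal -0.094
-0.075 (357.2, 179.1) [ 0.5311 -0.1719  0.1864] ylocal -0.0997
-0.075 (286, 190) [ 0.5048 -0.0164  0.1387] ylocal 0.058
-0.075 (335, 195.8) [ 0.5235 -0.1273  0.14  ] ylocal -0.0545
```

```bash
cat >> h.py <<'E'
from scipy.spatial.transform import Rotation as Ro
C=np.array([.586,-.063,0]);th=np.radians(9.3)
n=np.array([np.cos(th),np.sin(th),0]);hy=np.array([-n[1],n[0],0]);ez=np.array([0,0,1.])
def goal(R): return np.c_[np.cross(-hy,(n-ez)/2**.5),-hy,(n-ez)/2**.5]
def loc(x,y,z): return C+x*n+y*hy+z*ez
def shift(s,P): return np.round(1000*np.array(s['eef_rot']).T@(np.array(P)-s['eef_pos']),1)
def turn(s): return np.round(np.degrees(Ro.from_matrix(np.array(s['eef_rot']).T@goal(0)).as_rotvec()),2)
E
python3 - <<'E'
from rig import r
from h import *
p=r.camera('scene')
for uv in [(388,308),(423,292),(390,260),(410,292)]: print(uv,onplane(p,uv,ez,0))
s=r.read_state()
for P in [(.25,-.25,.25),loc(-.22,0,.2),loc(-.19,0,.105)]: print(P,shift(s,P))
print(turn(s))
E
```

```text
(388, 308) [ 0.37418171 -0.29775915  0.        ]
(423, 292) [ 0.45374059 -0.35197417  0.        ]
(390, 260) [ 0.53870688 -0.26354516  0.        ]
(410, 292) [ 0.4423401  -0.32739408  0.        ]
(0.25, -0.25, 0.25) [ 111.8 -214.6  -44.5]
[ 0.36889174 -0.09855284  0.2       ] [ 285.9 -296.8    5.5]
[ 0.39849741 -0.09370473  0.105     ] [ 314.5 -287.9  100.5]
[-6.78 44.65 16.37]
```

Call:
play_rows --rows '[[[20, -40, -50], [0, 0, 0], 1], [[60, -90, -70], [0, 0, 0], 1], [[110, -130, -70], [0, 0, 0], 1], [[110, -180, -70], [0, 0, 0], 1], [[110, -215, -60], [0, 0, 0], 1], [[130, -225, -60], [-1, 8, 3], 1], [[160, -240, -50], [-2, 15, 5.5], 1], [[190, -255, -40], [-3.4, 22.3, 8.2], 1], [[220, -270, -30], [-4.5, 30, 11], 1], [[250, -285, -15], [-5.5, 37, 13.5], 1], [[286, -297, 5], [-6.8, 44.6, 16.4], 1], [[286, -297, 5], [-6.8, 44.6, 16.4], 1], [[286, -297, 5], [-6.8, 44.6, 16.4], 1], [[286, -297, 5], [-6.8, 44.6, 16.4], 1]]'

```text
time: 3.7
eef_pos: [0.3693, -0.0993, 0.2018]
eef_rot: [[0.698, 0.162, 0.697], [0.117, -0.987, 0.113], [0.706, 0.003, -0.708]]
contact_force: [0.2, -1.1, -0.1]
width: 0.0006
gripper_force: 0.0
```

Run:
```python
from rig import r
from h import *
s=r.read_state();print(s['time'],s['eef_pos'],s['width'],np.round(s['joints'],2),s['contact_force'])
print(turn(s))
for P in [loc(-.22,0,.2),loc(-.19,0,.105),loc(-.09,0,.105)]: print(shift(s,P))
for c in ['scene','top']:
    p=r.camera(c);cv2.imwrite(f'pics/{c}1.png',p['image'])
    for m in ['hood','lip','sash_pointer','mark_pointer']:
        print(c,m,[(np.round(d['xyz'],4),round(d['p'],2)) for d in r.pinpoint(p,m)][:2])
a=[cv2.imread(f'pics/{c}1.png') for c in('scene','top')]
cv2.imwrite('pics/b1.png',cv2.resize(np.hstack(a),(800,300)))
```

```text
3.7 [ 0.36926671 -0.09932615  0.2018066 ] 0.0005540122294734131 [-0.79 -0.43  2.4   0.87  0.85  0.13] [ 0.19450837 -1.08198949 -0.13716755]
[0.08 0.08 0.14]
[-1.4 -0.8  1.1]
[-47.3  -1.1  89.6]
[ 23.5  -1.  160.2]
scene hood [(array([ 5.85e-01, -6.43e-02, -4.00e-04]), 0.59), (array([ 0.5954, -0.0523,  0.0635]), 0.31)]
scene lip [(array([ 0.4957, -0.0788,  0.1498]), 0.62)]
scene sash_pointer []
scene mark_pointer [(array([ 0.5142, -0.1761,  0.1946]), 0.56)]
top hood [(array([ 0.5804, -0.066 , -0.0025]), 0.63)]
top lip [(array([ 0.4926, -0.0771,  0.1491]), 0.6)]
top sash_pointer [(array([ 0.525 , -0.1646,  0.1432]), 0.67)]
top mark_pointer [(array([ 0.5173, -0.173 ,  0.1934]), 0.43)]
```

View pics/b1.png

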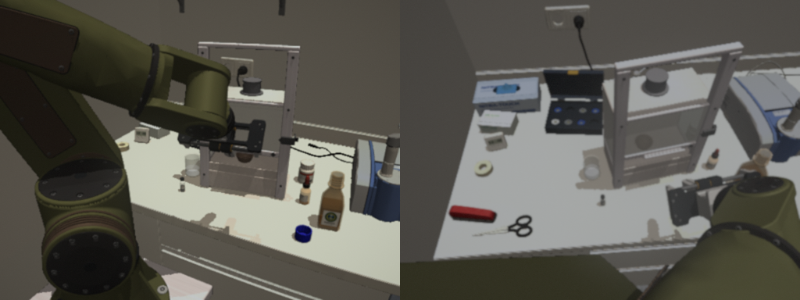

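The arm is in front of the enclosure with the fingers shut. In the top view the marker is at about (708,130) in the picture shown, and both pointers are visible. Next I move in under the lip.

Call:
play_rows --rows '[[[-5, -0.5, 25], [0, 0, 0], 1], [[-10, -1, 60], [0, 0, 0], 1], [[-16, -1, 100], [0, 0, 0], 1], [[-7, -1, 120], [0, 0, 0], 1], [[2, -1, 139], [0, 0, 0], 1], [[13, -1, 150], [0, 0, 0.1], 1], [[23.5, -1, 160], [0, 0, 0.1], 1], [[23.5, -1, 160], [0, 0, 0.1], 1], [[23.5, -1, 160], [0, 0, 0.1], 1]]'

```text
time: 5.1
eef_pos: [0.4964, -0.0763, 0.1036]
eef_rot: [[0.699, 0.16, 0.697], [0.113, -0.987, 0.114], [0.706, -0.001, -0.708]]
contact_force: [-0.2, 0.1, -0.3]
width: 0.0007
gripper_force: 0.0
```

Run:
```python
from rig import r
from h import *
s=r.read_state();print(s['time'],s['eef_pos'],s['contact_force'],np.round(s['joints'],2))
print(turn(s),shift(s,loc(-.09,0,.105)),shift(s,loc(-.09,0,.13)),shift(s,loc(-.09,0,.165)))
ps={c:r.camera(c) for c in['scene','top']}
for c,p in ps.items():
    cv2.imwrite(f'pics/{c}2.png',p['image'])
    for m in ['lip','sash_pointer','mark_pointer']:
        print(c,m,[(np.round(d['xyz'],4),round(d['p'],2)) for d in r.pinpoint(p,m)][:1])
a=cv2.resize(ps['scene']['image'][130:260,230:400],None,fx=2.35,fy=3)
b=cv2.resize(ps['top']['image'][60:250,250:450],(400,390))
cv2.imwrite('pics/b2.png',np.hstack([cv2.resize(a,(400,390)),b]))
```

```text
5.1 [ 0.49635024 -0.07627604  0.10355527] [-0.16834855  0.12910693 -0.29822366] [-0.45  0.09  2.27  1.37  0.43 -0.24]
[-0.    0.08 -0.1 ] [ 1.5  1.4 -0.6] [ 19.1   1.4 -18.3] [ 43.8   1.3 -43.1]
scene lip [(array([ 0.4963, -0.0798,  0.1514]), 0.85)]
scene sash_pointer [(array([0.5467, 0.1115, 0.0013]), 0.71)]
scene mark_pointer [(array([ 0.5138, -0.181 ,  0.1929]), 0.52)]
top lip []
top sash_pointer []
top mark_pointer []
```

View pics/b2.png

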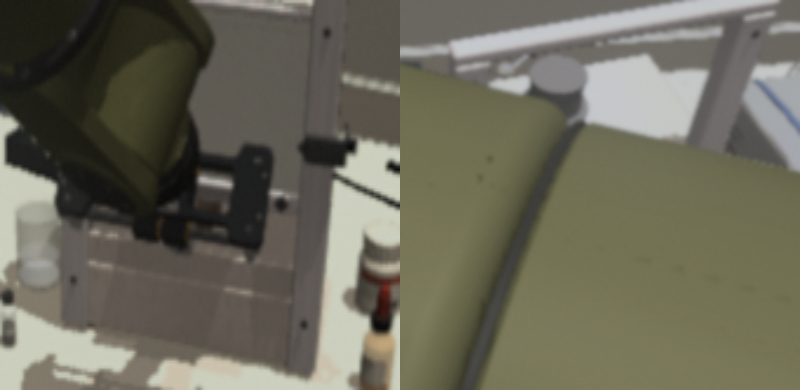

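The scene view shows the gripper low in front of the enclosure, with the diamond still visible at about (280,203) in the crop. The top view is blocked. Now I lift slowly until contact.

Call:
play_rows --rows '[[[5, 1, -5], [0, 0, 0], 1], [[10, 1, -10], [0, 0, 0], 1], [[14, 1, -14], [0, 0, 0], 1], [[17, 1, -17], [0, 0, 0], 1], [[20, 1, -20], [0, 0, 0], 1], [[23, 1, -23], [0, 0, 0], 1], [[23, 1, -23], [0, 0, 0], 1]]'

```text
time: 6.2
eef_pos: [0.4969, -0.0775, 0.1366]
eef_rot: [[0.699, 0.16, 0.697], [0.113, -0.987, 0.114], [0.707, -0.001, -0.708]]
contact_force: [-0.2, -0.2, -0.4]
width: 0.0005
gripper_force: 0.0
```

```bash
cat > look.py <<'E'
import sys
from rig import r
from h import *
k=sys.argv[1]
s=r.read_state();print(s['time'],s['eef_pos'],s['contact_force'],s['moment'],turn(s))
p=r.camera('scene')
for m in ['lip','sash_pointer','mark_pointer']:
    print(m,[(np.round(d['xyz'],4),round(d['p'],2)) for d in r.pinpoint(p,m)][:1])
b=p['image'][160:220,330:390]; g=cv2.resize(b,(600,600),interpolation=cv2.INTER_CUBIC);cv2.imwrite(f'pics/d{k}.png',g)
E
python3 look.py 3
```

```text
6.2 [ 0.49694039 -0.07745356  0.1366423 ] [-0.16061852 -0.16978675 -0.40743452] [-0.00429616  0.31094381 -0.01934183] [ 0.03  0.04 -0.1 ]
lip [(array([ 0.4959, -0.0811,  0.1576]), 0.6)]
sash_pointer [(array([ 0.5192, -0.1689,  0.1497]), 0.87)]
mark_pointer [(array([ 0.5837, -0.0636, -0.0026]), 0.66)]
```

Call:
play_rows --rows '[[[3, 0, -3], [0, 0, 0], 1], [[6, 0, -6], [0, 0, 0], 1], [[9, 0, -9], [0, 0, 0], 1], [[12, 0, -12], [0, 0, 0], 1], [[15, 0, -15], [0, 0, 0], 1], [[18, 0, -18], [0, 0, 0], 1], [[18, 0, -18], [0, 0, 0], 1]]'

```text
time: 7.1
eef_pos: [0.497, -0.0775, 0.1625]
eef_rot: [[0.698, 0.16, 0.698], [0.113, -0.987, 0.114], [0.707, -0.001, -0.707]]
contact_force: [-3.5, 0.8, -0.4]
width: 0.0004
gripper_force: 1.3
```

```bash
python3 look.py 4
cat > m.py <<'E'
import cv2,numpy as np
E
python3 - <<'E'
import cv2,numpy as np
a=cv2.imread('pics/d3.png');b=cv2.imread('pics/d4.png')
cv2.imwrite('pics/e4.png',cv2.resize(np.hstack([a,b]),(800,400)))
E
```

```text
7.1 [ 0.49704549 -0.07752506  0.16245497] [-3.53049594  0.76057092 -0.36582812] [0.0262694  0.69090345 0.099867  ] [ 0.04  0.02 -0.09]
lip [(array([ 0.4986, -0.0808,  0.1813]), 0.78)]
sash_pointer [(array([ 0.5195, -0.1672,  0.1764]), 0.92)]
mark_pointer [(array([ 0.5147, -0.179 ,  0.1934]), 0.62)]
```

View pics/e4.png

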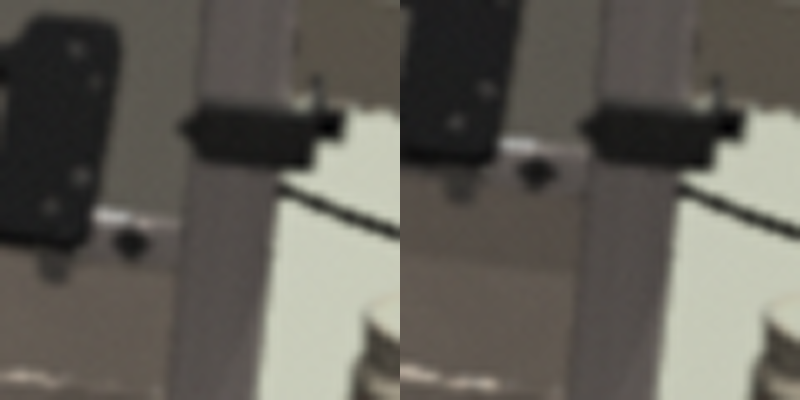

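The two crops show the diamond rising from v=242 to v=171, about 26 mm, with the marker tip at v=127. I'll triangulate both pointers using the earlier unobstructed top picture.

Run:
```python
import cv2
b=cv2.imread('pics/top1.png')[140:200,350:430]
cv2.imwrite('pics/t1.png',cv2.resize(b,(800,600),interpolation=cv2.INTER_CUBIC))
```

```text
(no output)
```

View pics/t1.png

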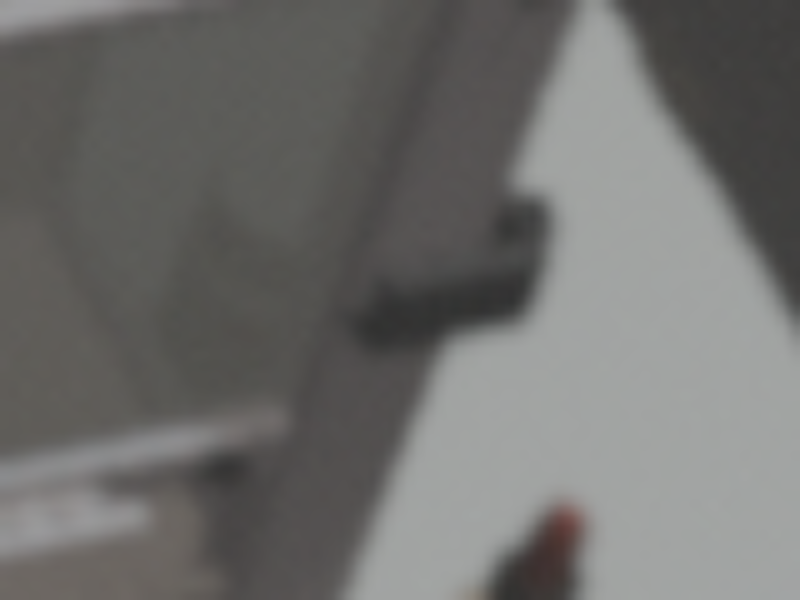

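In the top crop the diamond's right corner is at about (245,463), which is pixel (374.5,186.3). The marker tip is at (352,320), pixel (385.2,172).

Run:
```python
from rig import r
from h import *
ps=r.camera('scene');pt=r.camera('top')
def tri(a,b):
    (c1,v1),(c2,v2)=ray(ps,a),ray(pt,b)
    k=np.linalg.lstsq(np.c_[v1,-v2],c2-c1,rcond=None)[0]
    A,B=c1+k[0]*v1,c2+k[1]*v2;X=(A+B)/2;D=X-C
    return np.round(X,4),'gap',round(np.linalg.norm(A-B),4),'locx',round(D@n,4),'y',round(D@hy,4)
print('dia0',tri((352.8,198.3),(374.5,186.3)));print('mark',tri((357.3,179.1),(385.2,172)))
for x in(-.078,-.081,-.085,-.09):
    print(x,[onplane(ps,uv,n,n@C+x)[2].round(4) for uv in [(352.8,198.3),(353.2,185.65),(357.4,179.05)]])
R=[[],[]]
for i in range(6):
    p=r.camera('scene')
    for j,m in enumerate(['sash_pointer','mark_pointer']):
        R[j]+=[np.round(d['xyz'],4) for d in r.pinpoint(p,m)[:1] if d['xyz'][2]>.1]
print([np.median(q,0) for q in R],[len(q) for q in R]); print(r.read_state()['time'])
```

```text
dia0 (array([ 0.5202, -0.1687,  0.1443]), 'gap', np.float64(0.0004), 'locx', np.float64(-0.082), 'y', np.float64(-0.0936))
mark (array([ 0.5145, -0.1771,  0.1948]), 'gap', np.float64(0.002), 'locx', np.float64(-0.089), 'y', np.float64(-0.101))
-0.078 [np.float64(0.1425), np.float64(0.1727), np.float64(0.1893)]
-0.081 [np.float64(0.144), np.float64(0.1741), np.float64(0.1906)]
-0.085 [np.float64(0.146), np.float64(0.176), np.float64(0.1924)]
-0.09 [np.float64(0.1485), np.float64(0.1783), np.float64(0.1946)]
[array([ 0.5201, -0.1688,  0.1757]), array([ 0.5141, -0.1768,  0.1946])] [5, 5]
8.3
```

Call:
play_rows --rows '[[[3, 0, -3], [0, 0, 0], 1], [[6, 0, -6], [0, 0, 0], 1], [[8, 0, -8], [0, 0, 0], 1], [[10, 0, -10], [0, 0, 0], 1], [[11.5, 0, -11.5], [0, 0, 0], 1], [[12.7, 0, -12.7], [0, 0, 0], 1], [[12.7, 0, -12.7], [0, 0, 0], 1], [[12.7, 0, -12.7], [0, 0, 0], 1]]'

```text
time: 9.1
eef_pos: [0.497, -0.0775, 0.1799]
eef_rot: [[0.699, 0.16, 0.697], [0.112, -0.987, 0.114], [0.707, -0.001, -0.708]]
contact_force: [-5.2, 0.2, 0.5]
width: 0.0002
gripper_force: 1.8
```

```bash
python3 look.py 5
python3 - <<'E'
from rig import r
from h import *
R=[[],[]]
for i in range(8):
    p=r.camera('scene')
    for j,m in enumerate(['sash_pointer','mark_pointer']):
        R[j]+=[np.round(d['xyz'],4) for d in r.pinpoint(p,m)[:1] if d['xyz'][2]>.1]
print([np.median(q,0) for q in R],[np.mean(q,0) for q in R],[len(q) for q in R]); print(r.read_state()['time'])
E
```

```text
9.1 [ 0.4970129  -0.07751142  0.17989925] [-5.1859462   0.24658939  0.48332649] [0.03640724 0.9157399  0.16757487] [ 0.03  0.04 -0.11]
lip [(array([ 0.4945, -0.0769,  0.1985]), 0.59)]
sash_pointer [(array([ 0.5211, -0.1667,  0.1935]), 0.82)]
mark_pointer [(array([ 0.5154, -0.1767,  0.1954]), 0.75)]
[array([ 0.52025, -0.16755,  0.1932 ]), array([ 0.5131 , -0.17735,  0.1941 ])] [array([ 0.5204375, -0.16795  ,  0.1930875]), array([ 0.51325   , -0.17721667,  0.1944    ])] [8, 6]
10.5
```

View pics/d5.png

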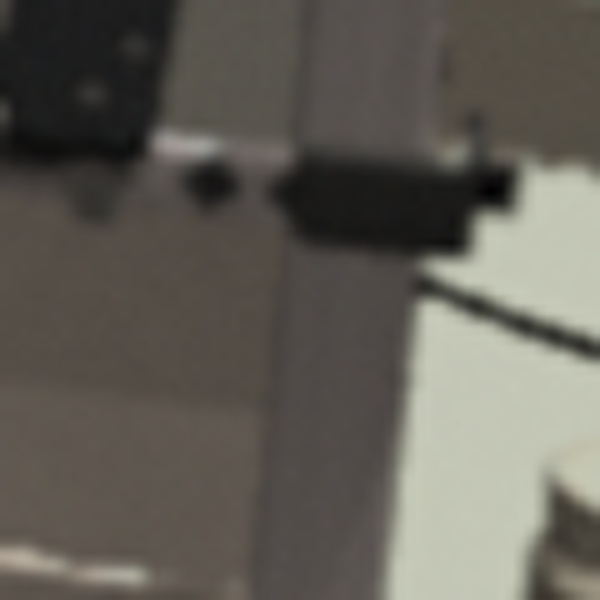

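The diamond is at v≈183 and the marker tip at v≈190. Allowing for their different depths, about 1.3 mm is still missing. I'll add that, then withdraw downward.

Call:
play_rows --rows '[[[0.5, 0, -0.5], [0, 0, 0], 1], [[0.9, 0, -0.9], [0, 0, 0], 1], [[0.9, 0, -0.9], [0, 0, 0], 1], [[0.9, 0, -0.9], [0, 0, 0], 1], [[-3, 0, 0], [0, 0, 0], 1], [[-10, 0, 0], [0, 0, 0], 1], [[-20, 0, 5], [0, 0, 0], 1], [[-35, 0, 0], [0, 0, 0], 1], [[-55, 0, -20], [0, 0, 0], 1], [[-75, 0, -50], [0, 0, 0], 1], [[-85, 0, -70], [0, 0, 0], 1], [[-85, 0, -85], [0, 0, 0], 1], [[-85, 0, -85], [0, 0, 0], 1], [[-85, 0, -85], [0, 0, 0], 1]]'

```text
time: 11.9
eef_pos: [0.3788, -0.0971, 0.18]
eef_rot: [[0.698, 0.159, 0.698], [0.113, -0.987, 0.113], [0.707, 0.0, -0.707]]
contact_force: [-0.5, 0.6, 0.5]
width: 0.0007
gripper_force: 0.0
```

```bash
python3 look.py 6
python3 - <<'E'
from rig import r
from h import *
for c in ('scene','top'):
  R=[[],[]]
  for i in range(6):
    p=r.camera(c)
    for j,m in enumerate(['sash_pointer','mark_pointer']):
        R[j]+=[np.round(d['xyz'],4) for d in r.pinpoint(p,m)[:1] if d['xyz'][2]>.1]
  print(c,[np.mean(q,0) for q in R if q],[len(q) for q in R])
  cv2.imwrite(f'pics/{c}6.png',p['image'])
a=cv2.imread('pics/d6.png');b=cv2.resize(cv2.imread('pics/top6.png')[140:200,350:410],(600,600),interpolation=cv2.INTER_CUBIC)
cv2.imwrite('pics/e6.png',cv2.resize(np.hstack([a,b]),(800,400)))
print(r.read_state()['time'])
E
```

```text
11.9 [ 0.37876463 -0.09706791  0.18003418] [-0.52272637  0.59349104  0.47232729] [-0.02463006  0.26596483  0.01193789] [ 0.1  -0.01 -0.1 ]
lip [(array([ 0.4935, -0.08  ,  0.2006]), 0.97)]
sash_pointer [(array([ 0.5203, -0.1697,  0.1958]), 0.72)]
mark_pointer [(array([ 0.5124, -0.178 ,  0.1942]), 0.64)]
scene [array([ 0.52024, -0.1689 ,  0.19474]), array([ 0.5139    , -0.17678333,  0.19476667])] [5, 6]
top [array([ 0.52476667, -0.16583333,  0.19218333]), array([ 0.517075, -0.173125,  0.1947  ])] [6, 4]
13.9
```

View pics/e6.png

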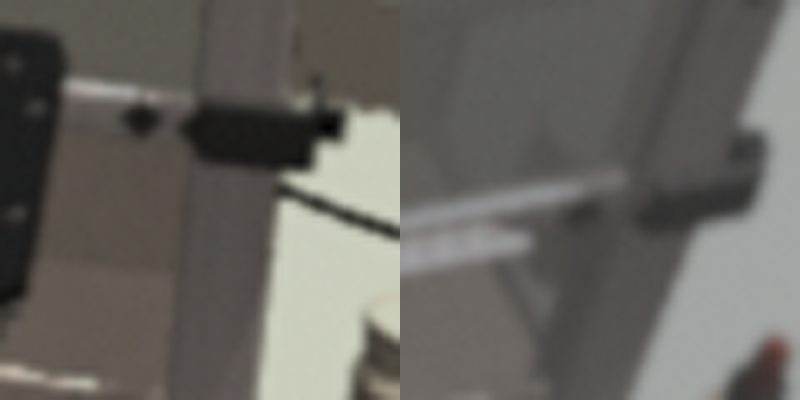

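The two cameras put the pointers level to within about 1–2.5 mm, and the fingers are clear of the window.

```bash
python3 -c "
from rig import r
print(r.finish_job())"
```

```text
the job is handed in; nothing more can be done
None
```

I pushed the window up from beneath its lip until its pointer was level with the marker (the two cameras put them 0 to 2.5 mm apart), withdrew the arm clear of everything, and handed the job in at about 14 s; no verdict came back.

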